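Fill the round wash basket with conveyor rollers

TASK

Fill the round wash basket: it just takes all seven orange rollers, standing close together, one in the middle and six round it, but one of those already inside has been left astride two places. Make room by moving that one up beside a neighbour, then set the last roller, which stands on the bench, upright into the place this frees, lowering it right down to the basket's floor without forcing or dropping it. Keep all rollers standing and leave the other things on the bench alone.

Things in the scene. Friction and masses are not known exactly. Their poses are not given: they have to be found in the camera images.
- basket: Round wire wash basket, fast on the bench. Origin: its centre, on the bench; z up. Floor 12 mm up, rim 70 mm up; 161 mm across inside, 173 outside. Wire loops at +y and -y rise to 101 mm, 92 mm out. It takes seven rollers: one in the middle, six round it with axes about 53 mm out and 60 degrees apart, some 3 mm of play.
- roller_1: One of seven alike rollers, upright: orange sleeve 50 mm in diameter, 95 mm tall, lower edge chamfered 3 mm; on top a steel journal 20 mm in diameter, bare from 100 to 136 mm. Origin: centre of its underside; z up its axis. 0.2 to 0.4 kg. Stands in the middle of the basket.
- roller_2: One of seven alike rollers, upright: orange sleeve 50 mm in diameter, 95 mm tall, lower edge chamfered 3 mm; on top a steel journal 20 mm in diameter, bare from 100 to 136 mm. Origin: centre of its underside; z up its axis. 0.2 to 0.4 kg. Stands in the basket, in its place of the outer circle round the middle one.
- roller_3: One of seven alike rollers, upright: orange sleeve 50 mm in diameter, 95 mm tall, lower edge chamfered 3 mm; on top a steel journal 20 mm in diameter, bare from 100 to 136 mm. Origin: centre of its underside; z up its axis. 0.2 to 0.4 kg. Stands in the basket, in its place of the outer circle round the middle one.
- roller_4: One of seven alike rollers, upright: orange sleeve 50 mm in diameter, 95 mm tall, lower edge chamfered 3 mm; on top a steel journal 20 mm in diameter, bare from 100 to 136 mm. Origin: centre of its underside; z up its axis. 0.2 to 0.4 kg. Stands in the basket, in its place of the outer circle round the middle one.
- roller_5: One of seven alike rollers, upright: orange sleeve 50 mm in diameter, 95 mm tall, lower edge chamfered 3 mm; on top a steel journal 20 mm in diameter, bare from 100 to 136 mm. Origin: centre of its underside; z up its axis. 0.2 to 0.4 kg. Stands in the basket, in its place of the outer circle round the middle one.
- roller_6: One of seven alike rollers, upright: orange sleeve 50 mm in diameter, 95 mm tall, lower edge chamfered 3 mm; on top a steel journal 20 mm in diameter, bare from 100 to 136 mm. Origin: centre of its underside; z up its axis. 0.2 to 0.4 kg. Stands in the basket, left astride two places of the outer circle, with a gap too narrow for a roller on each side of it.
- roller_7: One of seven alike rollers, upright: orange sleeve 50 mm in diameter, 95 mm tall, lower edge chamfered 3 mm; on top a steel journal 20 mm in diameter, bare from 100 to 136 mm. Origin: centre of its underside; z up its axis. 0.2 to 0.4 kg. The last one: stands on the bench outside the basket.
- spray_can: Aerosol can, 67 mm in diameter, 198 mm tall, upright, towards the back left. Bystander. Origin: underside.
- mug: Mug, 92 mm in diameter without the handle, 93 mm tall, towards the back right. Bystander. Origin: underside.
- tape_roll: Roll of packing tape lying flat, 94 mm in diameter, 48 mm high, towards the back. Bystander. Origin: underside.
- metal_canister: Small metal canister, 45 mm in diameter, 86 mm tall, upright, towards the back. Bystander. Origin: underside.

How it is judged:
By the outcome, as a careful person would: the job done as asked, in the order asked, and still so for the second after the job is handed in, with the robot touching nothing.
It also fails if it takes over 51 s, if anything falls off the work surface, if the arm or the gripper's body presses on something with over 40 N, if the wrist force passes 120 N, or if a joint passes its speed limit or range.

ROBOT

A 6-joint arm with a two-finger parallel gripper is mounted at the origin on a cart in front of the work surface, level with it; the furniture and walls round the work are solid. World frame = base frame: x ahead of the robot, y to its left, z up, the work surface at z = 0. Lengths are in m, angles in rad, forces in N, time in s.
With the tool pointing down it reaches from about 0.25 to 0.725 m from the base axis. Payload 4 kg.
Tool frame: the origin (TCP) lies midway between the tips of the shut fingers; the grasp point (between the pads) lies 19 mm behind it; z points along the fingers, y is the line along which they close (so a half turn about z gives the same grasp; the last joint's range is limited). The gripper opens to 85 mm and grips with 20 to 120 N. Pads are 22 mm wide; open, the fingers measure 114 mm over their backs; the gripper's body (76 mm by 85 mm) begins 54 mm behind the grasp point. The pads swing forward as they close: fully open they stand 13 mm farther back than shut.
Start: joints at [1.279, 0.241, 0.005, 1.335, 0, 1.571], TCP at [0.144, 0.479, 0.231] pointing down, gripper open.
Joint ranges: [-2.72, 2.72], [-1.05, 1.87], [-1.09, 1.28], [-1.99, 2.15], [-1.42, 1.44], [-3.14, 3.14]. Speed limits (rad/s): [2.79, 2.79, 3.14, 3.14, 3.14, 3.14].

INTERFACE

Orientations are given as a unit quaternion [x, y, z, w].
In Python, from workcell import get_obs, camera, job_done, silhouettes gives the robot as it stands. The module is installed in compiled form; this text tells all that it offers.
- The arm moves only by the tool drive_tool, never from a script. Its argument "increments" is a list of rows, each a list of 3 entries, a list of its own where there are three numbers: the shift along the world's x, y, z in mm, then the turn, a rotation vector about the world's x, y, z in degrees, then the opening, from 0 (shut) to 1 (fully open). A call has 1 to 8 rows; each row shifts and turns the commanded pose from where the row before left it; what a row does not reach is not made up. A row lasts 1/12 s, in which the tool goes at most 41.7 mm and 7.16 degrees, less where a joint would pass 70% of its speed; a pose out of reach is approached as far as the arm can. A call is refused whole if a number of a shift passes 41.7 or a number of a turn 7.16, either way. A call with a gripper value outside its range is refused whole. The fingers move at their own pace and stop on an object; the grip force is fixed at half the most. Time passes only in rows, so rows that do not move let the fingers close. It gives the time, the measured TCP pose, the force, the opening and the grip force at its end, in the units of the state.
- get_obs(): the state, without advancing time (a new reading comes with each control period).
- camera(name): name is "scene" or "top" or "wrist"; returns a dict with "image" (480x640x3 uint8, red, green, blue), "K" (3x3 intrinsics, pixels), "view" (4x4, takes a point from world to camera coordinates). Camera axes: x right, y down, z forward; pixel columns grow to the right and rows downward; lengths in m; the calibration is good to about 2 mm. The wrist camera is an equidistant fisheye: a pixel r from the principal point sees the ray r / f radians off the axis. A picture is of the moment at which its call begins. There is no depth.
- job_done(): hands the job in; it is judged then, once.
Trained networks look in a picture, given as the dict that the camera call returned (one of the last four; its "shot" number tells which), for a name from the list of things; names that differ only in an ending like _2 or _b are one class to them, and where a whole thing is asked for, a point or a joint stands for the part that bears it (a point fixed in the world has none). Each returns a list of dicts, best first, with "conf" (0 to 1); they miss things now and then, are a little off and sometimes report something else, mostly with a low value. They report only what shows in the picture. A call takes as long as a camera call.
- silhouettes(query, picture): "region" (480x640 bool, what is visible of it) and "bbox" ([left, top, right, bottom] in pixels, round what is visible of it).
The state is a dict: "clock": time; "joint_pos": joint angles; "joint_vel": joint speeds; "tau": joint torques, N m; "eef_pos": TCP position; "tool_rot": TCP orientation; "ft_force": force on the tool from outside, world axes, zero at the start; "ft_torque": the same for the moment, N m; "grip_width": finger opening in m; "grasp_force": force on a finger pad.
Only numpy, scipy, OpenCV 4.12 (cv2) and the standard library are available. Lean on these libraries where they do the work, as an engineer would, in place of code of your own. Each camera call takes 0.05 s, during which the arm holds its last target. There are 200 camera calls.

## Working session

There is one attempt and no reset: what is moved stays moved. The work goes in short steps, Python scripts to look and compute and a tool call to move; the robot and the scene stay as the last step left them, time stands still between calls to the robot, and variables do not carry over. Pictures are saved under pics/ and viewed, at most 10 in all, crops included, and the job is handed in when it is done.

Besides the shell and the picture viewer there is one more tool, called after "Call:" as a command line: name --argument value ..., lists and objects as JSON in quotes. drive_tool: Moves the arm, as the interface text tells. Its arguments: {"type":"object","properties":{"increments":{"type":"array"}},"required":["increments"]}

```bash
mkdir -p pics; cat > h.py <<'E'
import numpy as np, cv2
from workcell import *
def ray(p,uv):
    K=p["K"];V=np.array(p["view"]);R=V[:3,:3];c=-R.T@V[:3,3]
    d=np.linalg.inv(K)@np.array([uv[0],uv[1],1.]);return c,R.T@d
def atz(p,uv,z):
    c,d=ray(p,uv);return c+d*(z-c[2])/d[2]
def proj(p,X):
    V=np.array(p["view"]);q=p["K"]@(V[:3,:3]@np.array(X)+V[:3,3]);return q[:2]/q[2]
E
python3 - <<'E'
from h import *
for n in ["top","scene"]:
    p=camera(n);cv2.imwrite(f"pics/{n}0.png",p["image"][:,:,::-1])
    V=np.array(p["view"]);print(n,p["K"].round(1).tolist(),(-V[:3,:3].T@V[:3,3]).round(3))
    for o in ["roller_1","basket","mug","tape_roll","metal_canister","spray_can"]:
        for s in silhouettes(o,p): print(o,round(s["conf"],2),np.round(s["bbox"]).tolist(),int(s["region"].sum()))
E
```

```text
top [[467.7, 0.0, 312.6], [0.0, 467.7, 240.9], [0.0, 0.0, 1.0]] [ 0.48  -0.014  1.069]
roller_1 0.77 [392.0, 281.0, 425.0, 306.0] 585
roller_1 0.75 [407.0, 235.0, 440.0, 264.0] 596
roller_1 0.73 [372.0, 267.0, 403.0, 290.0] 580
roller_1 0.73 [212.0, 269.0, 247.0, 299.0] 617
roller_1 0.71 [414.0, 266.0, 446.0, 296.0] 553
roller_1 0.64 [396.0, 252.0, 424.0, 282.0] 543
roller_1 0.57 [372.0, 240.0, 402.0, 265.0] 585
basket 0.81 [368.0, 228.0, 447.0, 312.0] 1763
mug 0.79 [412.0, 170.0, 456.0, 226.0] 1640
tape_roll 0.67 [274.0, 163.0, 317.0, 208.0] 895
metal_canister 0.9 [236.0, 178.0, 260.0, 209.0] 479
spray_can 0.74 [155.0, 157.0, 206.0, 210.0] 1615
scene [[619.1, 0.0, 309.2], [0.0, 619.1, 238.0], [0.0, 0.0, 1.0]] [-0.181 -0.905  0.65 ]
roller_1 0.97 [348.0, 253.0, 377.0, 330.0] 1574
roller_1 0.95 [316.0, 238.0, 347.0, 303.0] 454
roller_1 0.82 [346.0, 243.0, 374.0, 276.0] 338
roller_1 0.71 [324.0, 251.0, 352.0, 325.0] 1396
roller_1 0.63 [342.0, 229.0, 361.0, 261.0] 322
roller_1 0.62 [373.0, 241.0, 407.0, 311.0] 1194
roller_1 0.62 [212.0, 197.0, 234.0, 257.0] 1107
roller_1 0.27 [407.0, 244.0, 454.0, 308.0] 2395
basket 0.88 [309.0, 263.0, 408.0, 334.0] 1990
basket 0.4 [212.0, 195.0, 236.0, 259.0] 1063
mug 0.6 [409.0, 243.0, 457.0, 305.0] 2355
mug 0.49 [315.0, 238.0, 346.0, 292.0] 403
mug 0.36 [324.0, 251.0, 351.0, 323.0] 1227
tape_roll 0.75 [320.0, 213.0, 361.0, 252.0] 977
tape_roll 0.5 [351.0, 253.0, 379.0, 329.0] 1488
metal_canister 0.85 [289.0, 194.0, 306.0, 232.0] 606
metal_canister 0.16 [313.0, 261.0, 409.0, 332.0] 2257
spray_can 0.7 [253.0, 140.0, 278.0, 217.0] 1780
```

```bash
python3 - <<'E'
import cv2
a=cv2.imread("pics/top0.png")[150:330,150:470];cv2.imwrite("pics/topc.png",cv2.resize(a,(800,450),interpolation=cv2.INTER_CUBIC))
a=cv2.imread("pics/scene0.png")[180:350,190:470];cv2.imwrite("pics/scenec.png",cv2.resize(a,(800,486),interpolation=cv2.INTER_CUBIC))
E
```

```text
(no output)
```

View pics/topc.png

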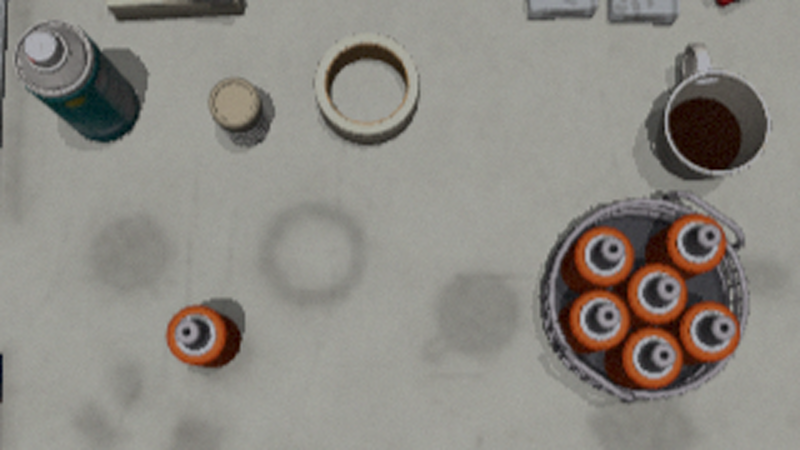

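View pics/scenec.png

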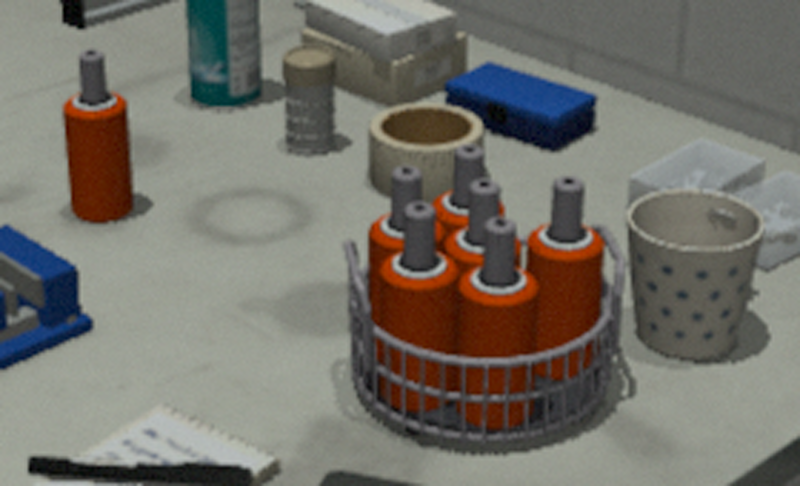

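The top view shows the six rollers in the basket. The middle one is at crop (665,289) and the astride one at upper right, about (708,237), with a gap on each side and close to a wire loop. Roller_7 stands alone at about (190,330).

```bash
python3 - <<'E'
from h import *
T=camera("top");S=camera("scene")
t=np.array([(612,252),(710,236),(667,288),(606,316),(661,354),(719,326),(188,330)])/2.5+150
s=np.array([(407,170),(470,150),(485,182),(570,180),(420,206),(500,221),(92,53)])/2.857+[190,180]
for a in t:
    c1,d1=ray(T,a);best=[]
    for j,b in enumerate(s):
        c2,d2=ray(S,b);d1n=d1/np.linalg.norm(d1);d2n=d2/np.linalg.norm(d2)
        k=np.linalg.lstsq(np.c_[d1n,-d2n],c2-c1,rcond=None)[0]
        p,q=c1+k[0]*d1n,c2+k[1]*d2n;best.append((np.linalg.norm(p-q)*1000,j,((p+q)/2).round(4)))
    best=[b for b in sorted(best,key=lambda b:b[0]) if b[0]<12]
    print(a,atz(T,a,.148).round(4),[(round(b[0],1),b[1],b[2].tolist()) for b in best])
# roller_7 silhouette check
o=get_obs();print(o["eef_pos"],o["tool_rot"],o["grip_width"])
W=camera("wrist");V=np.array(W["view"]);print(W["K"],V[:3,:3].round(3),(-V[:3,:3].T@V[:3,3]).round(4))
E
```

```text
[394.8 250.8] [ 0.5956 -0.1784  0.148 ] [(np.float64(6.1), 1, [0.5981, -0.1806, 0.1471]), (np.float64(11.5), 2, [0.6031, -0.1868, 0.1232])]
[434.  244.4] [ 0.6083 -0.2567  0.148 ] [(np.float64(4.4), 3, [0.6099, -0.2582, 0.1484])]
[416.8 265.2] [ 0.5669 -0.2211  0.148 ] [(np.float64(0.4), 1, [0.5646, -0.2158, 0.1708]), (np.float64(4.6), 2, [0.5686, -0.2225, 0.1486]), (np.float64(8.7), 5, [0.5727, -0.2301, 0.1215])]
[392.4 276.4] [ 0.5449 -0.1723  0.148 ] [(np.float64(4.8), 0, [0.5467, -0.1739, 0.1476]), (np.float64(9.1), 4, [0.5501, -0.1798, 0.1219])]
[414.4 291.6] [ 0.515  -0.2146  0.148 ] [(np.float64(0.2), 0, [0.5142, -0.2096, 0.1715]), (np.float64(4.2), 4, [0.5166, -0.2161, 0.1476])]
[437.6 280.4] [ 0.5369 -0.2609  0.148 ] [(np.float64(0.8), 2, [0.5357, -0.2548, 0.1719]), (np.float64(3.9), 1, [0.5327, -0.2476, 0.1925]), (np.float64(4.6), 5, [0.5386, -0.2629, 0.1466])]
[225.2 282. ] [0.5344 0.1565 0.148 ] [(np.float64(2.2), 6, [0.536, 0.1581, 0.1358])]
[0.14384268 0.47888504 0.23134887] [1.45357341e-01 9.89379219e-01 5.95375355e-05 1.28013218e-05] 0.0851372244370868
[[371.64829954   0.         317.13819152]
 [  0.         371.64829954 239.96761938]
 [  0.           0.           1.        ]] [[ 0.286  0.958  0.001]
 [ 0.913 -0.273  0.303]
 [ 0.29  -0.086 -0.953]] [0.0694 0.5008 0.373 ]
```

Call:
drive_tool --increments '[[[21,-33.5,0],[0,0,-2.14],0.5],[[21,-33.5,0],[0,0,-2.14],0.5],[[21,-33.5,0],[0,0,-2.14],0.5],[[21,-33.5,0],[0,0,-2.14],0.5],[[21,-33.5,0],[0,0,-2.14],0.5],[[21,-33.5,0],[0,0,-2.14],0.5],[[21,-33.5,0],[0,0,-2.14],0.5],[[21,-33.5,0],[0,0,-2.14],0.5]]'

```text
clock: 1.52
eef_pos: [0.3124, 0.2092, 0.2316]
tool_rot: [0.292, 0.957, 0.0, 0.0]
ft_force: [0.9, 0.5, -0.5]
grip_width: 0.0424
grasp_force: 0.0
```

Call:
drive_tool --increments '[[[21,-33.5,0],[0,0,-2.14],0.5],[[21,-33.5,0],[0,0,-2.14],0.5],[[21,-33.5,0],[0,0,-2.14],0.5],[[21,-33.5,0],[0,0,-2.14],0.5],[[21,-33.5,0],[0,0,-2.14],0.5],[[21,-33.5,0],[0,0,-2.14],0.5],[[21,-33.5,0],[0,0,-2.14],0.5],[[21,-33.5,0],[0,0,-2.14],0.5]]'

```text
clock: 2.18
eef_pos: [0.4806, -0.0592, 0.2315]
tool_rot: [0.431, 0.902, 0.0, 0.0]
ft_force: [1.2, 0.5, 0.2]
grip_width: 0.0425
grasp_force: 0.0
```

Call:
drive_tool --increments '[[[21,-33.5,0],[0,0,-2.14],0.5],[[21,-33.5,0],[0,0,-2.14],0.5],[[21,-33.5,0],[0,0,-2.14],0.5],[[21,-33.5,0],[0,0,-2.14],0.5],[[21,-33.5,0],[0,0,-2.14],0.5],[[21,-33.5,0],[0,0,-2.14],0.5],[[0,0,0],[0,0,0],0.5]]'

```text
clock: 2.77
eef_pos: [0.608, -0.2644, 0.2268]
tool_rot: [0.531, 0.847, -0.001, -0.001]
ft_force: [0.1, 0.9, -1.3]
grip_width: 0.0429
grasp_force: 0.0
```

```bash
cat >> h.py <<'E'
def wpix(p,X):
    V=np.array(p["view"]);q=V[:3,:3]@np.array(X)+V[:3,3];K=p["K"]
    th=np.arctan2(np.hypot(q[0],q[1]),q[2]);u=q[:2]/np.hypot(q[0],q[1])
    return K[0,0]*th*u+K[:2,2]
def watz(p,uv,z):
    V=np.array(p["view"]);R=V[:3,:3];c=-R.T@V[:3,3];K=p["K"]
    m=(np.array(uv)-K[:2,2])/K[0,0];r=np.hypot(*m);d=R.T@np.array([*(np.sin(r)*m/max(r,1e-9)),np.cos(r)])
    return c+d*(z-c[2])/d[2]
E
python3 - <<'E'
from h import *
o=get_obs();print(o["eef_pos"],o["tool_rot"],o["joint_pos"])
p=camera("wrist");np.save("w1.npy",p,allow_pickle=True)
im=p["image"][:,:,::-1].copy();cv2.imwrite("pics/w1raw.png",im)
P=dict(UL=(.597,-.1795),R6=(.609,-.2575),M=(.568,-.222),L=(.546,-.173),B=(.516,-.2155),R=(.538,-.262))
for k,(x,y) in P.items():
    u=wpix(p,(x,y,.148));print(k,u.round(1));cv2.circle(im,tuple(int(v) for v in u),2,(0,255,0),-1)
cv2.imwrite("pics/w1.png",im)
E
```

```text
[ 0.60804493 -0.26443579  0.22676312] [ 5.31217388e-01  8.47234618e-01 -1.11180928e-03 -5.94255632e-04] [-0.4092974   0.58573718  0.51391616  1.50048426 -0.00201992  0.71077875]
UL [364.2 119.8]
R6 [324.  242.3]
M [288.3 162.3]
L [290.4  72.4]
B [214.9 117.2]
R [217.6 200.7]
```

View pics/w1.png

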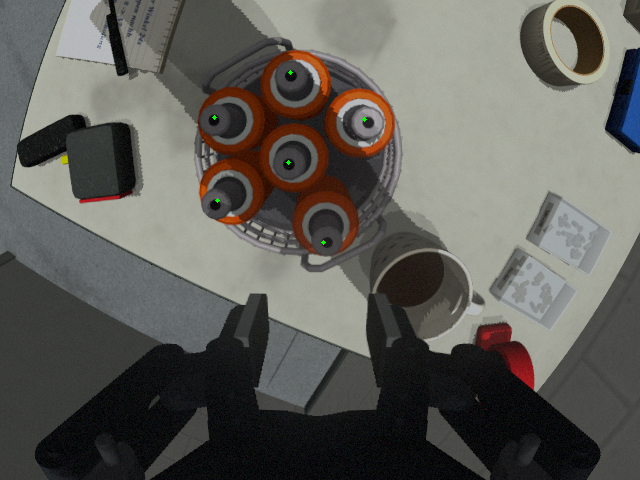

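The wrist view shows all six sleeves. My coarse tip predictions (green) fall on the journals, with roller_6 near (324,240). Zooming in for exact tip positions.

```bash
python3 - <<'E'
import cv2
a=cv2.imread("pics/w1raw.png")[50:260,190:410]
cv2.imwrite("pics/w1z.png",cv2.resize(a,(628,600),interpolation=cv2.INTER_CUBIC))
E
```

```text
(no output)
```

View pics/w1z.png

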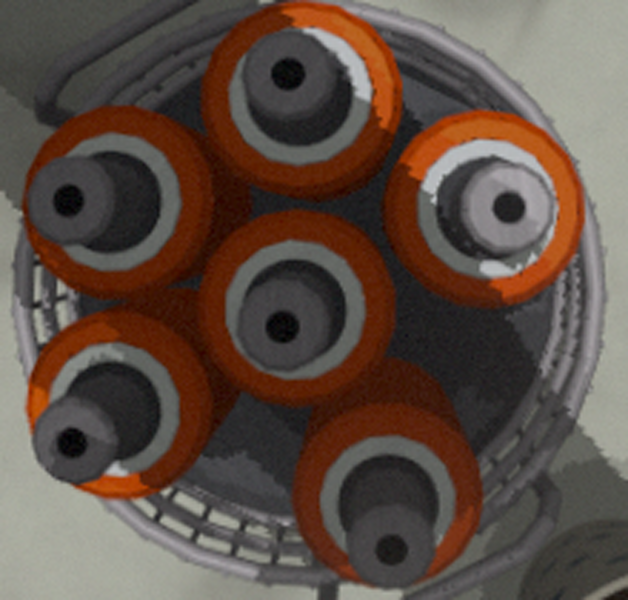

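```bash
python3 - <<'E'
from h import *
from scipy.optimize import least_squares
p=np.load("w1.npy",allow_pickle=True).item()
f=lambda u:np.array(u)*.35+[190,50]
C=dict(UL=(509,206),R6=(392,550),M=(283,327),L=(289,73),B=(68,200),R=(72,443))
W={k:watz(p,f(v),.148)[:2] for k,v in C.items()}
for k,w in W.items():
    d=w-W["M"];print(k,w.round(4),"r %.1f ang %.1f"%(1e3*np.hypot(*d),np.degrees(np.arctan2(d[1],d[0]))))
# sleeve-top circles (outer, z=.107) as second measure
S=dict(UL=(484,208,99),R6=(388,495,93),M=(297,308,98),L=(302,99,99),B=(118,202,94),R=(119,404,94))
for k,(x,y,r) in S.items(): print(k,watz(p,f((x,y)),.107)[:2].round(4))
rim=[(606,290),(592,190),(535,95),(440,25),(16,300),(60,420),(110,505),(200,560),(280,582)]
q=np.array([watz(p,f(u),.068)[:2] for u in rim])
r=least_squares(lambda c:np.hypot(*(q-c[:2]).T)-c[2],[.568,-.222,.086]);print("rim",r.x.round(4),(r.fun*1e3).round(1))
E
```

```text
UL [ 0.5997 -0.1797] r 53.1 ang 54.7
R6 [ 0.6109 -0.2567] r 53.8 ang -38.8
M [ 0.569 -0.223] r 0.0 ang 0.0
L [ 0.5472 -0.1746] r 53.1 ang 114.2
B [ 0.5161 -0.2173] r 53.2 ang 173.9
R [ 0.5376 -0.2652] r 52.6 ang -126.6
UL [ 0.5992 -0.1801]
R6 [ 0.6102 -0.2554]
M [ 0.5691 -0.2224]
L [ 0.5479 -0.1753]
B [ 0.5173 -0.2169]
R [ 0.5382 -0.2636]
rim [ 0.5702 -0.2218  0.0852] [-1.   0.2  0.3  0.3  1.1 -2.8  1.   0.3  0.7]
```

Call:
drive_tool --increments '[[[2.7,8,0],[0,0,0],0.5],[[0,0,-25],[0,0,0],0.5],[[0,0,-30],[0,0,0],0.5],[[0,0,0],[0,0,0],0.5],[[0,0,0],[0,0,0],0.5]]'

```text
clock: 3.23
eef_pos: [0.6069, -0.2477, 0.1757]
tool_rot: [0.528, 0.85, -0.0, -0.002]
ft_force: [-0.4, 0.1, -0.5]
grip_width: 0.0431
grasp_force: 0.0
```

Call:
drive_tool --increments '[[[2.2,-6.2,0],[0,0,0],0.5],[[0,0,-12],[0,0,0],0.5],[[0,0,0],[0,0,0],0.5],[[0,0,0],[0,0,0],0.5],[[0,0,0],[0,0,0],0.5]]'

```text
clock: 3.65
eef_pos: [0.6115, -0.2566, 0.1662]
tool_rot: [0.528, 0.849, 0.0, 0.001]
ft_force: [-0.2, -0.0, -0.2]
grip_width: 0.0426
grasp_force: 0.0
```

```bash
python3 - <<'E'
from h import *
p=camera("wrist");o=get_obs();print(o["eef_pos"],o["tool_rot"],o["joint_vel"].round(4) if hasattr(o["joint_vel"],"round") else o["joint_vel"])
np.save("w2.npy",p,allow_pickle=True)
im=p["image"][:,:,::-1].copy()
P=dict(UL=(.5997,-.1797),R6=(.6109,-.2567),M=(.569,-.223),L=(.5472,-.1746),B=(.5161,-.2173),R=(.5376,-.2652))
cv2.imwrite("pics/w2raw.png",im)
for k,(x,y) in P.items():
    u=wpix(p,(x,y,.148));print(k,u.round(1));cv2.circle(im,tuple(int(round(v)) for v in u),1,(0,255,0),-1)
cv2.imwrite("pics/w2.png",cv2.resize(im[0:400,120:520],(600,600),interpolation=cv2.INTER_CUBIC))
E
```

```text
[ 0.61143    -0.2566079   0.16600804] [5.28412121e-01 8.48987124e-01 1.94333183e-04 1.20677951e-03] [ 0.0002  0.0042 -0.0053 -0.0044 -0.0009 -0.0002]
UL [372.7 133.7]
R6 [316.4 292.8]
M [264.7 191.3]
L [267.1  69.6]
B [165.3 131.5]
R [170.7 243.1]
```

View pics/w2.png

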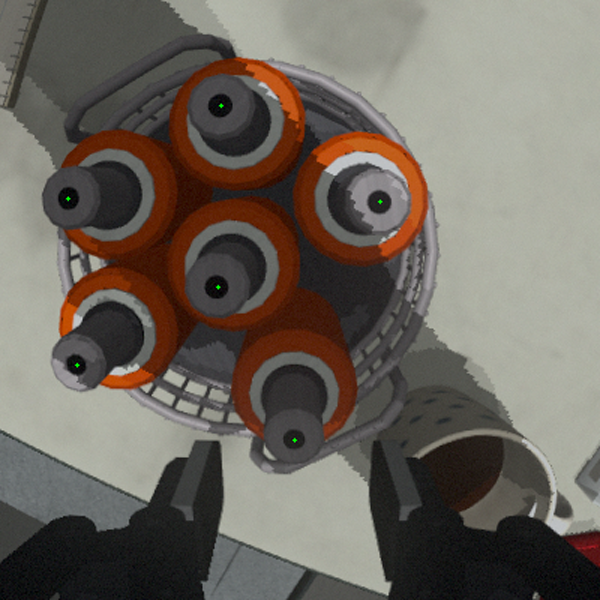

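All six predicted tips (green) sit on the journal holes, with roller_6 at crop (294,440) centred between the fingers. Descending.

Call:
drive_tool --increments '[[[0,0,-20],[0,0,0],0.5],[[0,0,-20],[0,0,0],0.5],[[0,0,-9],[0,0,0],0.5],[[0,0,0],[0,0,0],0.5],[[0,0,0],[0,0,0],0.5]]'

```text
clock: 4.12
eef_pos: [0.6106, -0.2563, 0.1154]
tool_rot: [0.528, 0.849, -0.0, -0.0]
ft_force: [-0.1, 0.3, 0.3]
grip_width: 0.0427
grasp_force: 0.0
```

Call:
drive_tool --increments '[[[0,0,0],[0,0,0],0.15],[[0,0,0],[0,0,0],0.15],[[0,0,0],[0,0,0],0.15],[[0,0,0],[0,0,0],0.15],[[0,0,0],[0,0,0],0.15],[[0,0,0],[0,0,0],0.15]]'

```text
clock: 4.62
eef_pos: [0.6116, -0.257, 0.1171]
tool_rot: [0.529, 0.849, 0.0, 0.002]
ft_force: [-1.3, -0.7, 5.0]
grip_width: 0.0187
grasp_force: 59.3
```

Call:
drive_tool --increments '[[[0,0,3],[0,0,0],0.1],[[0,0,1],[0,0,0],0.1],[[0,0,0],[0,0,0],0.1],[[0,0,0],[0,0,0],0.1],[[0,0,0],[0,0,0],0.1]]'

```text
clock: 5.03
eef_pos: [0.6104, -0.2561, 0.1185]
tool_rot: [0.528, 0.849, -0.0, -0.001]
ft_force: [-0.6, 0.3, -2.5]
grip_width: 0.0182
grasp_force: 58.6
```

Call:
drive_tool --increments '[[[-4.6,-4.8,0],[0,0,0],0.1],[[-4.6,-4.7,0],[0,0,0],0.1],[[-4.1,-2.0,0],[0,0,0],0.1],[[-4.0,-2.0,0],[0,0,0],0.1],[[-4.0,-1.9,0],[0,0,0],0.1],[[0,0,0],[0,0,0],0.1],[[0,0,0],[0,0,0],0.1],[[0,0,0],[0,0,0],0.1]]'

```text
clock: 5.7
eef_pos: [0.5895, -0.2717, 0.1195]
tool_rot: [0.528, 0.849, 0.0, 0.0]
ft_force: [0.8, -0.1, -3.1]
grip_width: 0.0184
grasp_force: 58.7
```

Call:
drive_tool --increments '[[[0,0,-1.5],[0,0,0],0.1],[[0,0,-1],[0,0,0],0.1],[[0,0,0],[0,0,0],0.1],[[0,0,0],[0,0,0],0.1]]'

```text
clock: 6.03
eef_pos: [0.5898, -0.2716, 0.1172]
tool_rot: [0.528, 0.849, 0.0, 0.0]
ft_force: [-0.1, 0.3, 1.6]
grip_width: 0.0184
grasp_force: 59.0
```

Call:
drive_tool --increments '[[[0,0,0],[0,0,0],0.45],[[0,0,0],[0,0,0],0.45],[[0,0,0],[0,0,0],0.45],[[0,0,0],[0,0,0],0.45],[[0,0,5],[0,0,0],0.45],[[0,0,20],[0,0,0],0.45],[[0,0,30],[0,0,0],0.45],[[0,0,30],[0,0,0],0.45]]'

```text
clock: 6.7
eef_pos: [0.5886, -0.2714, 0.2019]
tool_rot: [0.528, 0.849, -0.0, -0.001]
ft_force: [0.7, 0.0, 0.7]
grip_width: 0.0387
grasp_force: 0.0
```

Call:
drive_tool --increments '[[[0,0,20],[0,0,0],0.45],[[0,0,0],[0,0,0],0.45],[[0,0,0],[0,0,0],0.45],[[0,0,0],[0,0,0],0.45]]'

```text
clock: 7.03
eef_pos: [0.5891, -0.2716, 0.2212]
tool_rot: [0.528, 0.849, -0.0, -0.0]
ft_force: [0.3, 0.0, 0.2]
grip_width: 0.0384
grasp_force: 0.0
```

```bash
python3 - <<'E'
from h import *
p=camera("wrist");o=get_obs();print(o["eef_pos"],o["tool_rot"])
np.save("w3.npy",p,allow_pickle=True)
im=p["image"][:,:,::-1].copy()
P=dict(UL=(.5997,-.1797),R6=(.5897,-.2717),M=(.569,-.223),L=(.5472,-.1746),B=(.5161,-.2173),R=(.5376,-.2652))
cv2.imwrite("pics/w3raw.png",im)
for k,(x,y) in P.items():
    u=wpix(p,(x,y,.148));print(k,u.round(1));im[int(round(u[1])),int(round(u[0]))]=(0,255,0)
cv2.imwrite("pics/w3.png",cv2.resize(im[20:280,180:440],(600,600),interpolation=cv2.INTER_CUBIC))
E
```

```text
[ 0.58872214 -0.27142124  0.22038518] [ 5.28431151e-01  8.48975192e-01 -1.67525513e-04 -1.27044041e-03]
UL [404.1 127.3]
R6 [318.3 254.8]
M [323.6 168.7]
L [327.1  77.4]
B [245.6 121. ]
R [245.2 209.2]
```

View pics/w3.png

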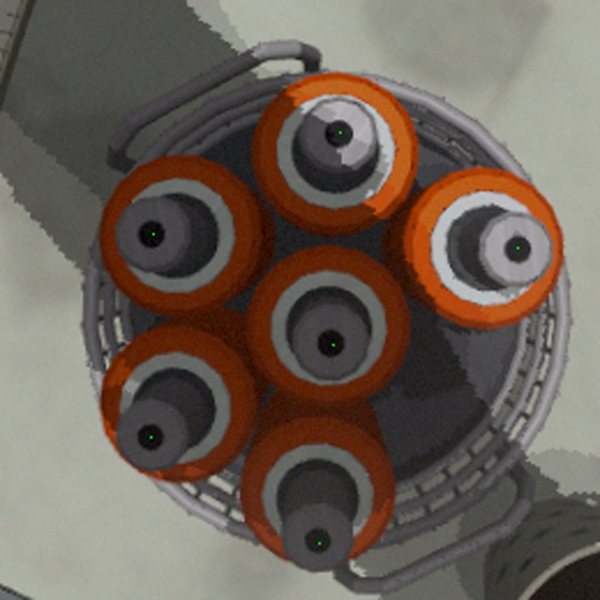

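Roller_6 now stands 1–2 mm from its neighbour at lower left, and the slot at about (450,400) is free. Going for roller_7.

Call:
drive_tool --increments '[[[-4.8,38.9,0],[0,0,0],0.5],[[-4.8,38.9,0],[0,0,0],0.5],[[-4.8,38.9,0],[0,0,0],0.5],[[-4.8,38.9,0],[0,0,0],0.5],[[-4.8,38.9,0],[0,0,0],0.5],[[-4.8,38.9,0],[0,0,0],0.5],[[-4.8,38.9,0],[0,0,0],0.5],[[-4.8,38.9,0],[0,0,0],0.5]]'

```text
clock: 7.75
eef_pos: [0.5494, 0.0411, 0.2201]
tool_rot: [0.529, 0.849, -0.001, -0.001]
ft_force: [0.7, -0.1, -0.3]
grip_width: 0.0426
grasp_force: 0.0
```

Call:
drive_tool --increments '[[[-4.8,38.9,0],[0,0,0],0.5],[[-4.8,38.9,-20],[0,0,0],0.5],[[-4.8,38.9,-20],[0,0,0],0.5],[[0,0,0],[0,0,0],0.5],[[0,0,0],[0,0,0],0.5],[[0,0,0],[0,0,0],0.5]]'

```text
clock: 8.25
eef_pos: [0.5364, 0.1518, 0.1828]
tool_rot: [0.528, 0.849, -0.001, -0.001]
ft_force: [0.2, -1.0, 0.1]
grip_width: 0.0428
grasp_force: 0.0
```

```bash
python3 - <<'E'
from h import *
p=camera("wrist");o=get_obs();print(o["eef_pos"],o["tool_rot"])
np.save("w4.npy",p,allow_pickle=True)
im=p["image"][:,:,::-1].copy()
u=wpix(p,(.536,.157,.136));print(u.round(1));im[int(round(u[1])),int(round(u[0]))]=(0,255,0)
x,y=int(u[0]),int(u[1]);x0,y0=x-75,y-85;print(x0,y0)
cv2.imwrite("pics/w4.png",cv2.resize(im[y0:y0+150,x0:x0+150],(600,600),interpolation=cv2.INTER_CUBIC))
E
```

```text
[0.53708145 0.15119185 0.18352679] [ 5.28757339e-01  8.48772838e-01 -5.58380941e-04 -1.84502469e-04]
[321.4 262.2]
246 177
```

View pics/w4.png

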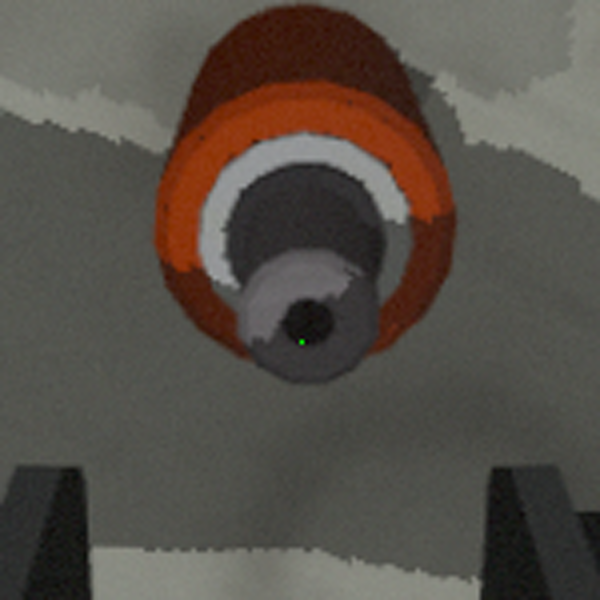

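Roller_7's journal hole is at crop (308,321), i.e. pixel (323,257), about 5 px from my prediction.

```bash
python3 - <<'E'
from h import *
p=np.load("w4.npy",allow_pickle=True).item()
w=watz(p,(323,257.2),.136);print(w.round(4))
o=get_obs();print(np.array(o["eef_pos"]).round(4),((w-np.array(o["eef_pos"]))*1e3).round(1))
E
```

```text
[0.5355 0.16   0.136 ]
[0.5371 0.1512 0.1835] [ -1.6   8.8 -47.5]
```

Call:
drive_tool --increments '[[[-1.3,8.4,0],[0,0,0],0.5],[[0,0,-20],[0,0,0],0.5],[[0,0,0],[0,0,0],0.5],[[0,0,0],[0,0,0],0.5],[[0,0,0],[0,0,0],0.5]]'

```text
clock: 8.72
eef_pos: [0.5362, 0.1598, 0.1646]
tool_rot: [0.529, 0.849, 0.0, 0.0]
ft_force: [0.2, 0.1, 0.6]
grip_width: 0.0428
grasp_force: 0.0
```

Call:
drive_tool --increments '[[[-0.5,0,-20],[0,0,0],0.5],[[0,0,-25],[0,0,0],0.5],[[0,0,-15],[0,0,0],0.5],[[0,0,0],[0,0,0],0.5],[[0,0,0],[0,0,0],0.5]]'

```text
clock: 9.13
eef_pos: [0.5353, 0.1601, 0.1042]
tool_rot: [0.529, 0.849, -0.0, -0.0]
ft_force: [-0.7, 1.1, 0.0]
grip_width: 0.0427
grasp_force: 0.0
```

Call:
drive_tool --increments '[[[0,0,0],[0,0,0],0.1],[[0,0,0],[0,0,0],0.1],[[0,0,0],[0,0,0],0.1],[[0,0,0],[0,0,0],0.1],[[0,0,0],[0,0,0],0.1],[[0,0,0],[0,0,0],0.1]]'

```text
clock: 9.63
eef_pos: [0.5362, 0.1605, 0.1059]
tool_rot: [0.528, 0.849, 0.001, 0.001]
ft_force: [-1.7, -1.8, 6.5]
grip_width: 0.0181
grasp_force: 58.6
```

Call:
drive_tool --increments '[[[0,0,5],[0,0,0],0.1],[[0,0,15],[0,0,0],0.1],[[0,0,0],[0,0,0],0.1],[[0,0,0],[0,0,0],0.1],[[0,0,0],[0,0,0],0.1]]'

```text
clock: 10.05
eef_pos: [0.5351, 0.1604, 0.1234]
tool_rot: [0.528, 0.849, -0.0, -0.0]
ft_force: [-0.7, 0.5, -3.9]
grip_width: 0.0184
grasp_force: 59.0
```

Call:
drive_tool --increments '[[[0,0,39],[0,0,0],0.1],[[0,0,39],[0,0,0],0.1],[[0,0,39],[0,0,0],0.1],[[0,0,39],[0,0,0],0.1],[[7.2,-32.4,0],[0,0,0],0.1],[[7.2,-32.4,0],[0,0,0],0.1],[[7.2,-32.4,0],[0,0,0],0.1],[[7.2,-32.4,0],[0,0,0],0.1]]'

```text
clock: 10.72
eef_pos: [0.564, 0.0298, 0.2791]
tool_rot: [0.528, 0.849, -0.0, -0.0]
ft_force: [0.7, 1.1, -3.6]
grip_width: 0.0182
grasp_force: 59.8
```

Call:
drive_tool --increments '[[[7.3,-32.4,0],[0,0,0],0.1],[[7.3,-32.4,0],[0,0,0],0.1],[[7.3,-32.4,0],[0,0,0],0.1],[[7.3,-32.4,0],[0,0,0],0.1],[[7.3,-32.4,0],[0,0,0],0.1],[[7.3,-32.4,0],[0,0,0],0.1],[[7.3,-32.4,0],[0,0,0],0.1],[[7.3,-32.4,0],[0,0,0],0.1]]'

```text
clock: 11.38
eef_pos: [0.6223, -0.2299, 0.2784]
tool_rot: [0.528, 0.849, -0.0, -0.001]
ft_force: [0.9, -0.1, -1.7]
grip_width: 0.0177
grasp_force: 59.9
```

Call:
drive_tool --increments '[[[0,0,0],[0,0,0],0.1],[[0,0,0],[0,0,0],0.1],[[0,0,0],[0,0,0],0.1],[[0,0,0],[0,0,0],0.1]]'

```text
clock: 11.72
eef_pos: [0.6223, -0.2272, 0.2793]
tool_rot: [0.528, 0.849, 0.0, -0.001]
ft_force: [0.5, -0.5, -3.2]
grip_width: 0.018
grasp_force: 59.9
```

```bash
python3 - <<'E'
from h import *
p=camera("wrist");o=get_obs();print(o["eef_pos"],o["tool_rot"])
np.save("w5.npy",p,allow_pickle=True)
im=p["image"][:,:,::-1].copy();cv2.imwrite("pics/w5raw.png",im)
e=np.array(o["eef_pos"])
P=dict(UL=(.5997,-.1797,.148),R6=(.5897,-.2717,.148),M=(.569,-.223,.148),tip=(e[0],e[1],e[2]+.031),bot=(e[0],e[1],e[2]-.105),B=(.5161,-.2173,.148))
for k,x in P.items():
    u=wpix(p,x);print(k,u.round(1));im[int(round(u[1])),int(round(u[0]))]=(0,255,0)
# sleeve outlines of the held roller
for z in (-.01,-.105):
    for a in np.linspace(0,2*np.pi,60):
        u=wpix(p,e+[.025*np.cos(a),.025*np.sin(a),z]);im[int(round(u[1])),int(round(u[0]))]=(255,255,0)
cv2.imwrite("pics/w5.png",cv2.resize(im[60:400,170:510],(600,600),interpolation=cv2.INTER_NEAREST))
E
```

```text
[ 0.62245673 -0.22701276  0.2797966 ] [ 5.27727034e-01  8.49413935e-01  4.54229313e-05 -3.77500468e-04]
UL [318.5 159.6]
R6 [255.5 259.6]
M [256.3 193.6]
tip [318.4 352.6]
bot [317.7 238.9]
B [197.4 157.9]
```

View pics/w5.png

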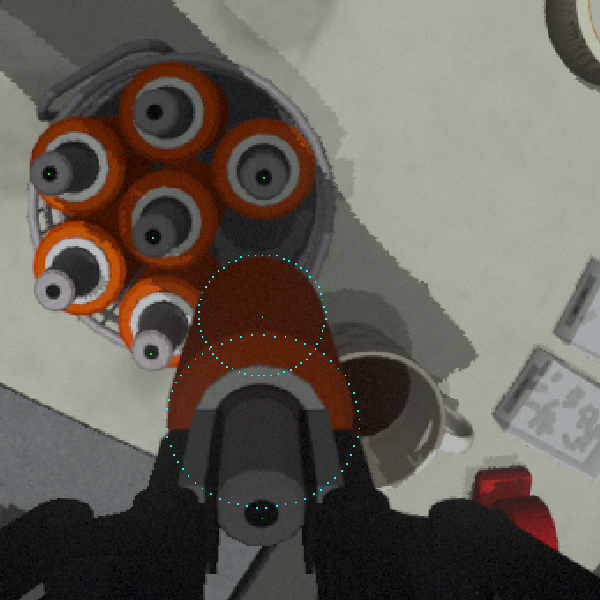

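The held roller's predicted outline (cyan) matches the picture, so it hangs straight and coaxial with the tool. The slot lies under it.

Call:
drive_tool --increments '[[[0,0,-20],[0,0,0],0.1],[[0,0,-20],[0,0,0],0.1],[[0,0,-12],[0,0,0],0.1],[[0,0,0],[0,0,0],0.1],[[0,0,0],[0,0,0],0.1],[[0,0,0],[0,0,0],0.1],[[0,0,0],[0,0,0],0.1],[[0,0,0],[0,0,0],0.1]]'

```text
clock: 12.43
eef_pos: [0.6233, -0.2284, 0.2296]
tool_rot: [0.528, 0.849, 0.0, 0.001]
ft_force: [0.6, 0.1, -3.9]
grip_width: 0.0181
grasp_force: 59.8
```

Call:
drive_tool --increments '[[[-0.8,0,-6],[0,0,0],0.1],[[0,0,-6],[0,0,0],0.1],[[0,0,-5],[0,0,0],0.1],[[0,0,-5],[0,0,0],0.1],[[0,0,-5],[0,0,0],0.1],[[0,0,0],[0,0,0],0.1],[[0,0,0],[0,0,0],0.1]]'

```text
clock: 13.02
eef_pos: [0.6214, -0.2283, 0.2002]
tool_rot: [0.528, 0.849, -0.0, -0.001]
ft_force: [0.2, -0.2, -3.1]
grip_width: 0.0182
grasp_force: 59.8
```

Call:
drive_tool --increments '[[[0,0,-5],[0,0,0],0.1],[[0,0,-5],[0,0,0],0.1],[[0,0,-5],[0,0,0],0.1],[[0,0,-5],[0,0,0],0.1],[[0,0,-5],[0,0,0],0.1],[[0,0,-5],[0,0,0],0.1],[[0,0,0],[0,0,0],0.1],[[0,0,0],[0,0,0],0.1]]'

```text
clock: 13.68
eef_pos: [0.6214, -0.2282, 0.1703]
tool_rot: [0.528, 0.849, -0.0, -0.001]
ft_force: [0.8, -1.2, -4.0]
grip_width: 0.0183
grasp_force: 59.8
```

Call:
drive_tool --increments '[[[0,0,-5],[0,0,0],0.1],[[0,0,-5],[0,0,0],0.1],[[0,0,-5],[0,0,0],0.1],[[0,0,-5],[0,0,0],0.1],[[0,0,-5],[0,0,0],0.1],[[0,0,-5],[0,0,0],0.1],[[0,0,0],[0,0,0],0.1],[[0,0,0],[0,0,0],0.1]]'

```text
clock: 14.35
eef_pos: [0.6214, -0.2282, 0.1403]
tool_rot: [0.528, 0.849, -0.0, -0.001]
ft_force: [0.3, -0.1, -3.6]
grip_width: 0.0182
grasp_force: 59.8
```

Free so far. Next is the last 23 mm, finishing slowly.

Call:
drive_tool --increments '[[[0,0,-5],[0,0,0],0.1],[[0,0,-5],[0,0,0],0.1],[[0,0,-5],[0,0,0],0.1],[[0,0,-3],[0,0,0],0.1],[[0,0,-2],[0,0,0],0.1],[[0,0,0],[0,0,0],0.1],[[0,0,0],[0,0,0],0.1]]'

```text
clock: 14.93
eef_pos: [0.6217, -0.2283, 0.1208]
tool_rot: [0.528, 0.849, -0.0, -0.0]
ft_force: [-0.2, -1.2, -2.9]
grip_width: 0.0181
grasp_force: 59.8
```

Call:
drive_tool --increments '[[[0,0,-1],[0,0,0],0.1],[[0,0,-1],[0,0,0],0.1],[[0,0,0],[0,0,0],0.1],[[0,0,0],[0,0,0],0.1]]'

```text
clock: 15.27
eef_pos: [0.6218, -0.2284, 0.119]
tool_rot: [0.528, 0.849, 0.0, 0.0]
ft_force: [0.1, 0.6, -2.4]
grip_width: 0.0183
grasp_force: 59.8
```

Call:
drive_tool --increments '[[[0,0,-1],[0,0,0],0.1],[[0,0,0],[0,0,0],0.1],[[0,0,0],[0,0,0],0.1]]'

```text
clock: 15.52
eef_pos: [0.6219, -0.2284, 0.1181]
tool_rot: [0.528, 0.849, 0.0, 0.0]
ft_force: [-0.5, -0.8, -3.1]
grip_width: 0.0184
grasp_force: 59.9
```

Call:
drive_tool --increments '[[[0,0,-0.7],[0,0,0],0.1],[[0,0,0],[0,0,0],0.1],[[0,0,0],[0,0,0],0.1]]'

```text
clock: 15.77
eef_pos: [0.622, -0.2286, 0.118]
tool_rot: [0.528, 0.849, 0.0, 0.001]
ft_force: [-0.9, 0.2, 1.5]
grip_width: 0.018
grasp_force: 60.3
```

Call:
drive_tool --increments '[[[0,0,0],[0,0,0],0.45],[[0,0,0],[0,0,0],0.45],[[0,0,0],[0,0,0],0.45],[[0,0,0],[0,0,0],0.45],[[0,0,5],[0,0,0],0.45],[[0,0,20],[0,0,0],0.45],[[0,0,30],[0,0,0],0.45],[[0,0,30],[0,0,0],0.45]]'

```text
clock: 16.43
eef_pos: [0.6209, -0.228, 0.2023]
tool_rot: [0.528, 0.849, -0.0, -0.001]
ft_force: [0.1, 0.1, 0.2]
grip_width: 0.0383
grasp_force: 0.0
```

Call:
drive_tool --increments '[[[0,0,30],[0,0,0],0.45],[[0,0,0],[0,0,0],0.45],[[0,0,0],[0,0,0],0.45],[[0,0,0],[0,0,0],0.45],[[0,0,0],[0,0,0],0.45]]'

```text
clock: 16.85
eef_pos: [0.621, -0.2281, 0.2307]
tool_rot: [0.528, 0.849, -0.0, -0.001]
ft_force: [0.3, 1.4, -0.7]
grip_width: 0.0386
grasp_force: 0.0
```

```bash
python3 - <<'E'
from h import *
p=camera("wrist");print(get_obs()["eef_pos"])
im=p["image"][:,:,::-1].copy()
P=dict(UL=(.5997,-.1797),R6=(.5897,-.2717),M=(.569,-.223),L=(.5472,-.1746),B=(.5161,-.2173),R=(.5376,-.2652),N=(.622,-.2285))
for k,(x,y) in P.items():
    u=wpix(p,(x,y,.148));im[int(round(u[1])),int(round(u[0]))]=(0,255,0)
s=cv2.cvtColor(camera("scene")["image"],cv2.COLOR_RGB2BGR)[180:350,290:470]
cv2.imwrite("pics/w6.png",np.hstack([cv2.resize(im[40:300,160:420],(400,400),interpolation=cv2.INTER_CUBIC),cv2.resize(s,(400,400),interpolation=cv2.INTER_CUBIC)]))
E
```

```text
[ 0.62092507 -0.22804264  0.23043466]
```

View pics/w6.png

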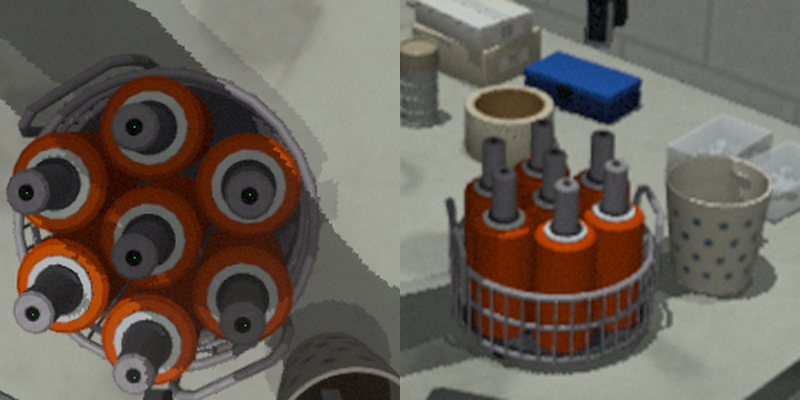

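All seven rollers stand in their places. The tip marks coincide, with the new one at (242,324) at the same 148 mm level as the others, and the gripper is clear.

```bash
python3 -c "
from workcell import *
print(job_done())"
```

```text
the job is handed in; nothing more can be done
None
```

Roller_6 was moved up beside its neighbour and roller_7 was lowered gently to the basket floor in the freed place; all seven rollers stand upright, the bystanders were left alone, and the job was handed in at about 17 s of the 51 s allowed.

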